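# Check a fired candlestick's socket with the step gauge

### The job

Lift the T-handled plug gauge up and off its two hooks and lower its steel go plug fully into the socket of the blue candlestick on the white banding wheel, until the red no-go step meets the rim. Still holding the gauge, press it down with about 12 N (never more than 45 N, the pottery is brittle) to make sure that the no-go refuses to enter, then let go and leave the gauge standing upright in the socket. Leave the candlestick where it stands and do not disturb the bottle, the clay cup, the tool tin or the scraper.

Things in the scene. Friction and masses are not known exactly. Their poses are not given: they have to be found in the camera images.
- gauge_grip (a point): Centre of the wooden T bar of the loose plug gauge (about 200 g): grip here from above. Bar 110 mm along the point's y, 12 mm thick along its x, 20 mm high along its z (up as it hangs). Stem, no-go step and go plug follow below on the axis through this point along z: step underside 75 mm, plug tip 105 mm below. The bar hangs across both hooks, the stem between them.
- gauge_tip (a point): Centre of the lower end of the gauge's steel go plug, 105 mm below gauge_grip. The plug is 22 mm in diameter and 30 mm long, with a lead-in cone (14 mm in diameter at the tip, 6 mm high).
- gauge_step (a point): Centre of the underside of the gauge's red no-go step, 75 mm below gauge_grip, 30 mm above gauge_tip. The step is 29 mm in diameter and 16 mm high; above it a steel stem 8 mm in diameter runs 49 mm up to the bar.
- hook_seat (a point): Midpoint between the two hooks of the fixed grey stand, at the height of the hung bar's underside (125 mm above the table); axes are the stand's. Hooks: 8 mm dark rods at y = +38 and -38 mm, 68 mm free between them; each comes from a post at x = +85 mm (bend up to 22 mm above the seat) to an upturned tip at x = -24 mm, 20 mm above the seat. Foot plate 12 mm high, 150 mm wide.
- wheel_top (a point): Centre of the top face of the white banding wheel (a fixed turntable that does not turn): disc 210 mm in diameter, top 60 mm above the table.
- socket_mouth (a point): Centre of the mouth of the candle socket, atop the loose blue glazed candlestick (about 500 g) on the banding wheel; z points up out of it. Round upright bore 26 mm wide (the plug has about 1.4 mm of play all round), 41 mm deep; rim 49 mm in outer diameter. It is rigid: the push rises steeply once the step meets the rim.
- candlestick_foot (a point): Centre of the candlestick's underside, 65 mm below socket_mouth. The flared saucer is 104 mm in diameter and 22 mm high; a finger loop reaches to y = +76 mm, up to 40 mm above the foot.
- bottle: Bystander: blue loose bottle with a steel cap, 66 mm in diameter, 210 mm high; origin at the centre of its underside.
- claycup: Bystander: ochre loose clay cup, 72 mm in diameter, 75 mm high; origin at the centre of its underside.
- tooltin: Bystander: loose steel tin with wooden tools, 72 mm in diameter, about 165 mm high with the tools; origin at the centre of its underside.
- scraper: Bystander: loose steel plate lying flat, 90 x 70 x 5 mm; origin at the centre of its underside.
Not all that is in view belongs to the job. Leave any yellow look-alike of the part that bears socket_mouth alone.

How it is judged:
By the outcome, as a careful person would: the job done as asked, in the order asked, and still so for the second after the job is handed in, with the robot touching nothing.
It also fails if it takes over 53 s, if anything falls off the work surface, if the arm or the gripper's body presses on something with over 40 N, if the wrist force passes 120 N, or if a joint passes its speed limit or range.

### The arm

A 7-joint arm with a two-finger parallel gripper is mounted at the origin on the work surface. World frame = base frame: x ahead of the robot, y to its left, z up, the work surface at z = 0. Lengths are in m, angles in rad, forces in N, time in s.
With the tool pointing down it reaches from about 0.35 to 0.9 m from the base axis. Payload 8.1 kg.
Tool frame: the origin (TCP) lies at the centre of the arm's flange, where the gripper is bolted on; the fingertips stand 178 mm ahead of it and the grasp point (between the pads) lies 159 mm ahead of it; z points along the fingers, y is the line along which they close (so a half turn about z gives the same grasp; the last joint's range is limited). The gripper opens to 92 mm and grips with 3 to 60 N. Pads are 19 mm wide; open, the fingers measure 130 mm over their backs; the gripper's body (75 mm by 190 mm) begins 47 mm behind the grasp point.
Start: joints at [1.222, 0.434, 0.025, 1.573, -0.012, 1.134, -0.075], TCP at [0.152, -0.606, 0.405] pointing down, gripper open.
Joint ranges: [-2.62, 2.62], [-0.44, 2.09], [-1.27, 1.32], [0.08, 2.57], [-1.32, 4.46], [0.12, 2], [-2.74, 2.74]. Speed limits (rad/s): [2.22, 2.22, 3.01, 3.01, 3.14, 3.14, 3.14].

### API

Orientations are given as a rotation vector (axis times angle).
In Python, from cell import arm gives the robot as it stands. The module is installed in compiled form; this text tells all that it offers.
- The arm moves only by the shell command python3 -m inch 'ROWS' [FORCE]. ROWS is text: rows parted by semicolons, each of 5 numbers parted by spaces: the shift along the tool's x, y, z in m, then the turn about the tool's z in rad, then the finger opening in m, from 0 to 0.0918. In form: x y z roll fingers; .... A call has 1 to 5 rows; each row is the pose to reach, as a shift and turn from the pose commanded when the call began, along the tool's axes at that moment; what a row does not reach only later rows make up. A row lasts 1/10 s, in which the tool goes at most 50 mm and 8.59 degrees, less where a joint would pass 70% of its speed; a pose out of reach is approached as far as the arm can. A call with a gripper value outside its range is refused whole. The fingers move at their own pace and stop on an object; FORCE is the grip in N (left out, the last holds). Time passes only in rows, so rows that repeat a pose let the fingers close. It gives the time, the measured TCP pose, the force, the opening and the grip force at its end, in the units of the state.
- arm.observe(): the state, without advancing time (a new reading comes with each control period).
- arm.get_image(name): name is "side" or "top"; returns the picture (384x512x3 uint8, red, green, blue); there is no depth.
- arm.get_calibration(name): a dict with "intrinsics" (3x3 intrinsics, pixels), "pose" (4x4, takes a point from camera to world coordinates). Camera axes: x right, y up, looking along -z (the intrinsics and any distortion apply to the point x, -y, -z); pixel columns grow to the right and rows downward; lengths in m; the calibration is good to about 2 mm. A picture is of the moment at which its call begins. get_calibration takes no time and is no camera call.
- arm.sign_off(): hands the job in; it is judged then, once.
Trained networks look in the newest picture that a camera, given by its name, has taken for a name from the list of things; names that differ only in an ending like _2 or _b are one class to them, and where a whole thing is asked for, a point or a joint stands for the part that bears it (a point fixed in the world has none). Each returns a list of dicts, best first, with "conf" (0 to 1); they miss things now and then, are a little off and sometimes report something else, mostly with a low value. They report only what shows in the picture. A call takes as long as a camera call. They do not tell look-alikes from the thing itself.
- arm.look_for(camera, query): "point" ([row, column] in pixels, amid what is visible of it).
- arm.silhouettes(camera, query): "region" (384x512 bool, what is visible of it) and "point" ([row, column] in pixels, amid what is visible of it).
- arm.place_of(camera, query): "point" ([row, column] in pixels: a listed point, or the origin of a listed thing).
The state is a dict: "clock": time; "joints": joint angles; "dq": joint speeds; "joint_efforts": joint torques, N m; "position": TCP position; "ee_rot": TCP orientation; "force": force on the tool from outside, world axes, zero at the start; "ft_torque": the same for the moment, N m; "width": opening from 0.0 (shut) to 1.0 (fully open); "gripper_force": force on a finger pad.
Only numpy, scipy, OpenCV 4.12 (cv2) and the standard library are available. Lean on these libraries where they do the work, as an engineer would, in place of code of your own. Each camera call takes 0.05 s, during which the arm holds its last target. There are 200 camera calls.

## Working session

There is one attempt and no reset: what is moved stays moved. The work goes in short steps, Python scripts to look and compute and a shell command to move; the robot and the scene stay as the last step left them, time stands still between calls to the robot, and variables do not carry over. Pictures are saved under pics/ and viewed, at most 10 in all, crops included, and the job is handed in when it is done.

```bash
mkdir -p pics; cat > h.py <<'E'
import numpy as np,cv2
from cell import arm
def save(n,f,crop=None,s=1):
    im=arm.get_image(n)
    if crop: r0,r1,c0,c1=crop; im=im[r0:r1,c0:c1]
    im=cv2.resize(im,None,fx=s,fy=s,interpolation=cv2.INTER_CUBIC)
    cv2.imwrite('pics/'+f,im[:,:,::-1])
def ray(n,rc):
    c=arm.get_calibration(n);K=np.array(c['intrinsics']);T=np.array(c['pose'])
    d=np.linalg.inv(K)@[rc[1],rc[0],1];d=T[:3,:3]@[d[0],-d[1],-d[2]]
    return T[:3,3],d/np.linalg.norm(d)
def atz(n,rc,z):
    o,d=ray(n,rc);return o+d*(z-o[2])/d[2]
def tri(ps):
    A=0;b=0
    for n,rc in ps:
        o,d=ray(n,rc);P=np.eye(3)-np.outer(d,d);A=A+P;b=b+P@o
    return np.linalg.solve(A,b)
def proj(n,p):
    c=arm.get_calibration(n);K=np.array(c['intrinsics']);T=np.array(c['pose'])
    q=T[:3,:3].T@(np.array(p)-T[:3,3]);q=K@[q[0],-q[1],-q[2]];return [round(q[1]/q[2],1),round(q[0]/q[2],1)]
E
python3 - <<'E'
from h import *
np.set_printoptions(precision=4,suppress=True)
save('side','s0.png',s=1.5);save('top','t0.png',s=1.5)
print(arm.get_calibration('side'),arm.get_calibration('top'))
for q in ['gauge_grip','gauge_tip','gauge_step','hook_seat','socket_mouth','candlestick_foot','wheel_top','bottle','claycup','tooltin','scraper']:
    for c in ['side','top']:
        print(q,c,[(np.round(d['point'],1).tolist(),round(d['conf'],2)) for d in arm.place_of(c,q)[:4]])
print(arm.observe())
E
```

```text
{'intrinsics': array([[400.0479,   0.    , 251.7308],
       [  0.    , 400.0479, 192.2985],
       [  0.    ,   0.    ,   1.    ]]), 'pose': array([[-0.723 ,  0.4764, -0.5003, -0.2021],
       [-0.6906, -0.515 ,  0.5077,  0.6942],
       [-0.0158,  0.7126,  0.7014,  1.1033],
       [ 0.    ,  0.    ,  0.    ,  1.    ]])} {'intrinsics': array([[397.9248,   0.    , 256.9527],
       [  0.    , 397.9248, 188.3441],
       [  0.    ,   0.    ,   1.    ]]), 'pose': array([[ 0.0019,  0.9978, -0.0658,  0.4016],
       [-1.    ,  0.002 ,  0.0018, -0.0103],
       [ 0.0019,  0.0658,  0.9978,  1.5173],
       [ 0.    ,  0.    ,  0.    ,  1.    ]])}
gauge_grip side [([219.7, 202.3], 0.53), ([184.5, 273.1], 0.48)]
gauge_grip top [([185.7, 304.2], 0.58), ([182.1, 199.4], 0.55)]
gauge_tip side [([243.5, 206.8], 0.63), ([223.2, 202.7], 0.46)]
gauge_tip top []
gauge_step side [([236.2, 207.9], 0.79)]
gauge_step top [([183.0, 200.7], 0.56)]
hook_seat side [([219.7, 206.3], 0.9)]
hook_seat top [([182.6, 201.6], 0.86)]
socket_mouth side [([170.6, 277.5], 0.81), ([199.9, 364.7], 0.66)]
socket_mouth top
[... 454 characters left out ...]
9], 0.69)]
tooltin side [([154.8, 324.6], 0.68)]
tooltin top [([185.0, 377.1], 0.75)]
scraper side [([226.7, 258.0], 0.87)]
scraper top [([185.6, 306.4], 0.68), ([206.5, 252.8], 0.6)]
{'clock': 1.2, 'joints': array([ 1.2224,  0.4345,  0.025 ,  1.5732, -0.0116,  1.134 , -0.0751]), 'dq': array([ 0.0001,  0.0034, -0.0003,  0.0002, -0.002 ,  0.0012, -0.0016]), 'joint_efforts': array([  0.0011, -66.7685,   0.9842, -31.4799,  -0.0606,   0.0326,
        -0.0001]), 'position': array([ 0.1521, -0.6062,  0.4048]), 'ee_rot': array([ 3.1179,  0.385 , -0.    ]), 'force': array([-0.6157,  0.2952,  0.0569]), 'ft_torque': array([ 0.0067,  0.0217, -0.0153]), 'gripper_force': 0.0, 'width': 1.0025139357718393}
```

View pics/s0.png

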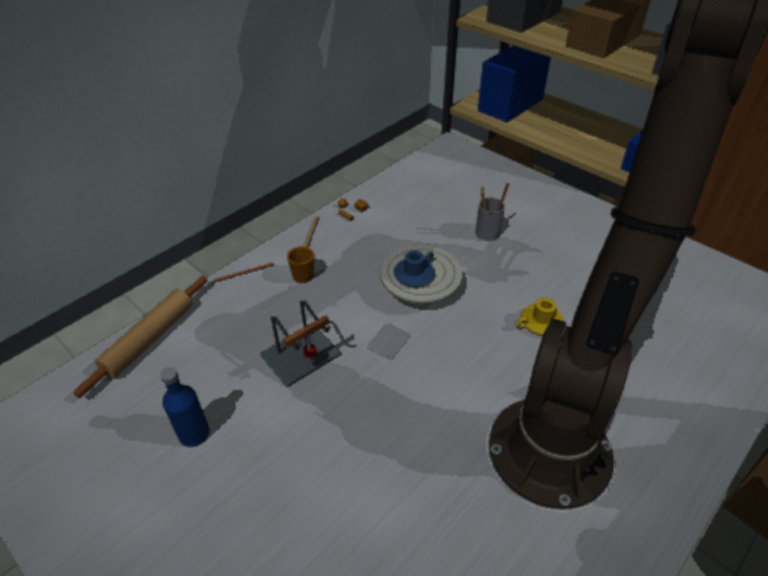

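View pics/t0.png

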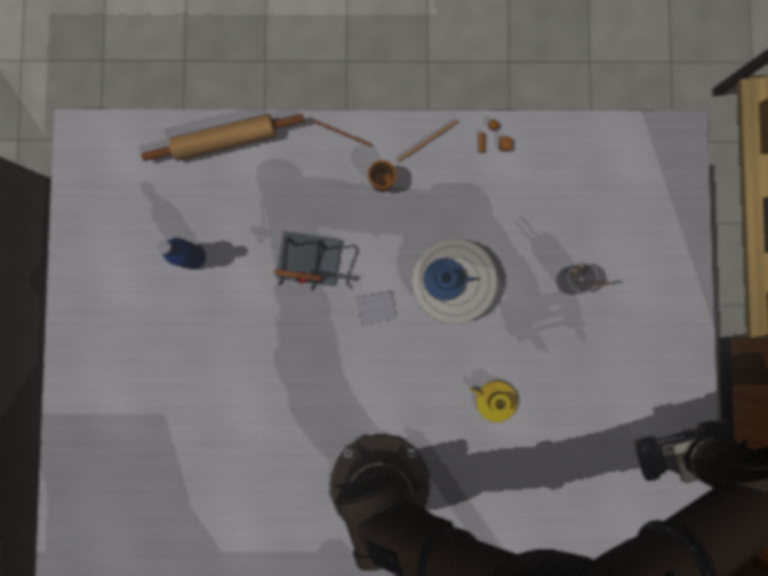

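The side picture shows the gauge hanging on the stand near (220,203). The blue candlestick is on the wheel near (172,277), and a yellow one is on the table near (200,365). In the top picture they sit at (184,200), (184,296) and (267,332). The candidates for socket_mouth are the blue and the yellow piece. The blue one fits, because it is blue and stands on the white wheel. I'll confirm with an enlarged crop.

```bash
python3 - <<'E'
from h import *
np.set_printoptions(precision=4,suppress=True)
a=arm.get_image('top')[140:230,170:345];b=arm.get_image('side')[150:262,165:315]
a=cv2.resize(a,(600,309),interpolation=cv2.INTER_CUBIC);b=cv2.resize(b,(600,448),interpolation=cv2.INTER_CUBIC)
cv2.imwrite('pics/ta.png',cv2.resize(a,None,fx=1.3,fy=1.3)[:,:,::-1]);cv2.imwrite('pics/sa.png',cv2.resize(b,None,fx=1.3,fy=1.3)[:,:,::-1])
hs=tri([('side',(219.7,206.3)),('top',(182.6,201.6))])
sm=tri([('side',(170.6,277.5)),('top',(181.8,295.3))])
print(hs,sm,atz('top',(185.7,303),.06),atz('side',(219.7,206.3),.125),atz('top',(182.6,201.6),.125),atz('side',(170.6,277.5),.125),atz('top',(181.8,295.3),.125))
print(atz('side',(177.1,280.7),.06),atz('top',(187.3,303.8),.06))
print('bottle',atz('top',(172.1,132.7),0),atz('side',(293.2,126.8),0),'cup',atz('side',(185.8,199.8),0),'tin',atz('side',(154.8,324.6),0))
E
```

```text
[0.5132 0.1811 0.1292] [ 0.5097 -0.1528  0.1277] [ 0.5079 -0.182   0.06  ] [0.5165 0.1792 0.125 ] [0.5133 0.1815 0.125 ] [ 0.5047 -0.1609  0.125 ] [ 0.5168 -0.1474  0.125 ]
[ 0.5177 -0.1975  0.06  ] [ 0.502  -0.1849  0.06  ]
bottle [0.5631 0.4629 0.    ] [0.5609 0.49   0.    ] cup [0.7635 0.0101 0.    ] tin [ 0.5132 -0.4859  0.    ]
```

View pics/ta.png

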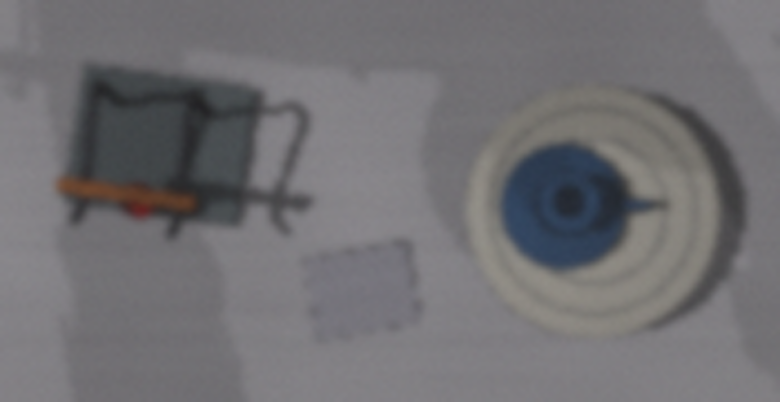

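View pics/sa.png

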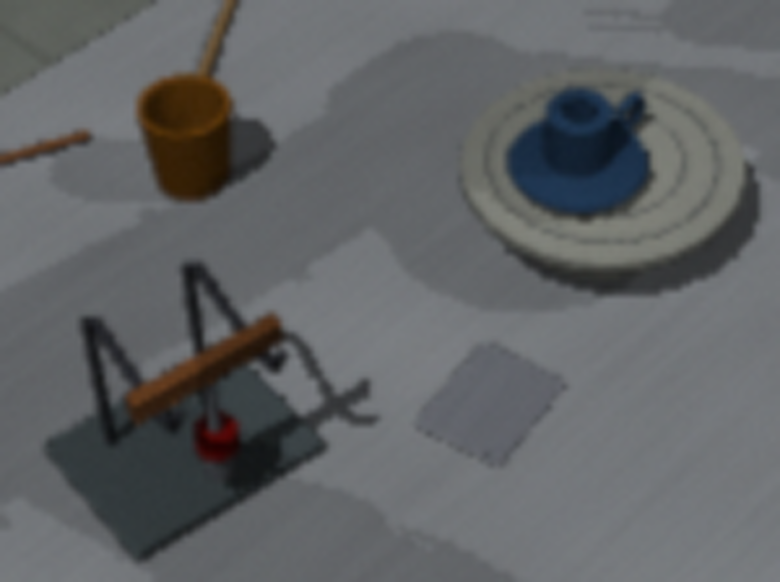

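The crops confirm it: the blue candlestick is on the white wheel, with its mouth at top (185.5,297.9) and side (169.8,276.7). The bar's centre is at top (183.5,198.8) and side (220.6,204.4). Next I'll measure both more precisely.

```bash
cat > m.py <<'E'
from h import *
np.set_printoptions(precision=4,suppress=True)
from scipy.optimize import least_squares
def bar(n,box):
    im=np.mean([arm.get_image(n).astype(float) for _ in range(3)],0);r0,r1,c0,c1=box
    p=im[r0:r1,c0:c1];w=(p[...,0]-p[...,2]);red=(p[...,0]>2.3*p[...,1])
    w=np.clip((w-12)/40,0,1)*(~red);return w
if __name__=='__main__':
    res={}
    for n,box in [('top',(172,196,178,222)),('side',(205,236,185,225))]:
        w=bar(n,box);m=(w>0.4).astype(np.uint8)
        k,l,st,ce=cv2.connectedComponentsWithStats(m);i=1+np.argmax(st[1:,4])
        ys,xs=np.nonzero(l==i);ww=w[ys,xs];R=ys+box[0];C=xs+box[2]
        c=np.array([(R*ww).sum(),(C*ww).sum()])/ww.sum()
        cov=np.cov(np.c_[R,C].T,aweights=ww);v=np.linalg.eigh(cov)[1][:,1]
        t=np.c_[R-c[0],C-c[1]]@v;L=t.max()-t.min();res[n]=(c,v,L)
        e=[atz(n,c+v*s*L/2,.137) for s in(-1,1)];d=e[1]-e[0]
        print(n,c,v,L,'centre',atz(n,c,.137),'len',np.linalg.norm(d),'ang',np.degrees(np.arctan2(d[1],d[0])))
    print('bar tri',tri([(n,res[n][0]) for n in res]))
    for n,g in [('top',(185.5,297.9)),('side',(169.8,276.7))]:
        print(n,'socket',atz(n,g,.125))
        for d in arm.silhouettes(n,'candlestick_foot')[:2]:
            print(d['point'],d['region'].sum())
    print('socket tri',tri([('top',(185.5,297.9)),('side',(169.8,276.7))]))
    for _ in range(3):
        for n in('top','side'): print(n,[(np.round(d['point'],1).tolist(),round(d['conf'],2)) for q in('socket_mouth','gauge_grip') for d in arm.place_of(n,q)[:2]])
E
python3 m.py
```

```text
top [183.2791 197.628 ] [0.1634 0.9866] 30.413797263246423 centre [0.51   0.1936 0.137 ] len 0.10593078323974528 ang -99.3053889675587
side [220.3258 202.1595] [-0.5161  0.8565] 32.41605646631166 centre [0.5155 0.1964 0.137 ] len 0.10930652595731274 ang -96.05515761823445
bar tri [0.5119 0.1955 0.1387]
top socket [ 0.5038 -0.1564  0.125 ]
[264.6, 329.5] 595
[187.0, 294.7] 670
side socket [ 0.5098 -0.1622  0.125 ]
[180.7, 272.3] 541
[208.5, 358.2] 455
socket tri [ 0.5035 -0.1553  0.1333]
top [([267.9, 333.1], 0.75), ([181.0, 297.8], 0.58), ([183.1, 199.5], 0.71), ([186.1, 293.1], 0.7)]
side [([201.4, 366.1], 0.96), ([170.7, 278.5], 0.68), ([220.7, 203.9], 0.83)]
top [([267.9, 333.1], 0.75), ([181.0, 297.8], 0.58), ([183.1, 199.5], 0.71), ([186.1, 293.1], 0.7)]
side [([201.4, 366.1], 0.96), ([170.7, 278.5], 0.68), ([220.7, 203.9], 0.83)]
top [([267.9, 333.1], 0.75), ([181.0, 297.8], 0.58), ([183.1, 199.5], 0.71), ([186.1, 293.1], 0.7)]
side [([201.4, 366.1], 0.96), ([170.7, 278.5], 0.68), ([220.7, 203.9], 0.83)]
```

```bash
cat > go.py <<'E'
import sys
from h import *
from scipy.spatial.transform import Rotation as R
# target grasp-point x y z, tool-y yaw deg -> shift in tool axes
def plan(x,y,z,yaw=None):
    s=arm.observe();r=R.from_rotvec(s['ee_rot']).as_matrix()
    d=r.T@(np.array([x,y,z+.159])-s['position'])
    ya=np.degrees(np.arctan2(r[1,1],r[0,1]))
    roll=0 if yaw is None else -np.radians((yaw-ya+90)%180-90)
    print('t',s['clock'],'shift',np.round(d,4),'roll',round(roll,3),'yaw',round(ya,2),'tilt',np.round(r[:,2],4),'grasp',np.round(s['position']+r[:,2]*.159,4),'F',np.round(s['force'],1),'w',round(s['width'],3))
if __name__=='__main__': plan(*map(float,sys.argv[1:]))
E
python3 -m inch '0.388 -0.322 0 0 0.0918;0.388 -0.322 0 0 0.0918;0.388 -0.322 0 0 0.0918;0.388 -0.322 0 0 0.0918;0.388 -0.322 0 0 0.0918'
python3 go.py 0.45 -0.2 0.246 -7.5;python3 go.py 0.512 0.192 0.246 -7.5
```

```text
clock: 2.8
position: [0.3007, -0.4028, 0.405]
ee_rot: [3.117, 0.385, 0.001]
force: [0.5, -0.0, -0.1]
width: 1.0
gripper_force: 0.0
t 2.8 shift [ 1.942e-01 -1.604e-01 -1.000e-04] roll -1.194 yaw -75.93 tilt [ 5.e-04 -6.e-04 -1.e+00] grasp [ 0.3007 -0.4029  0.246 ] F [ 0.5 -0.  -0.1] w 1.0
t 2.8 shift [ 3.496e-01 -5.256e-01 -3.000e-04] roll -1.194 yaw -75.93 tilt [ 5.e-04 -6.e-04 -1.e+00] grasp [ 0.3007 -0.4029  0.246 ] F [ 0.5 -0.  -0.1] w 1.0
```

```bash
python3 -m inch '0.194 -0.16 0 -0.6 0.0918;0.194 -0.16 0 -0.6 0.0918;0.194 -0.16 0 -0.6 0.0918;0.194 -0.16 0 -0.7 0.0918;0.194 -0.16 0 -0.75 0.0918'
python3 go.py 0.512 0.192 0.22 -7.5
```

```text
clock: 3.3
position: [0.449, -0.2016, 0.4051]
ee_rot: [2.755, 1.508, 0.001]
force: [0.9, -0.7, -0.4]
width: 0.996
gripper_force: 0.0
t 3.3 shift [ 0.3655 -0.1591  0.026 ] roll -0.438 yaw -32.61 tilt [ 8.e-04 -6.e-04 -1.e+00] grasp [ 0.4491 -0.2017  0.2461] F [ 0.9 -0.7 -0.4] w 0.996
```

```bash
python3 -m inch '0.365 -0.159 0.026 -0.438 0.0918;0.365 -0.159 0.026 -0.438 0.0918;0.365 -0.159 0.026 -0.438 0.0918;0.365 -0.159 0.026 -0.438 0.0918;0.365 -0.159 0.026 -0.438 0.0918' >/dev/null
python3 go.py 0.512 0.192 0.22 -7.5
```

```text
t 3.8 shift [0.1493 0.0026 0.0096] roll -0.007 yaw -7.87 tilt [ 8.e-04 -2.e-04 -1.e+00] grasp [0.4891 0.0445 0.2296] F [ 1.4 -0.8  0. ] w 1.0
```

```bash
python3 -m inch '0.149 0.0025 0.01 -0.007 0.0918;0.149 0.0025 0.01 -0.007 0.0918;0.149 0.0025 0.01 -0.007 0.0918;0.149 0.0025 0.01 -0.007 0.0918;0.149 0.0025 0.01 -0.007 0.0918' >/dev/null
python3 go.py 0.512 0.192 0.137 -7.5
python3 - <<'E'
from h import *
a=arm.get_image('top')[140:220,170:250];b=arm.get_image('side')[150:250,150:250]
b=cv2.resize(b,(400,400),interpolation=cv2.INTER_CUBIC);a=cv2.resize(a,(400,400),interpolation=cv2.INTER_CUBIC)
cv2.imwrite('pics/c1.png',np.hstack([a,b])[:,:,::-1])
E
```

```text
t 4.3 shift [0.0008 0.0004 0.0821] roll 0.004 yaw -7.28 tilt [-6.e-04  1.e-04 -1.e+00] grasp [0.5115 0.1913 0.2191] F [ 0.3 -0.4 -0.1] w 1.003
```

View pics/c1.png

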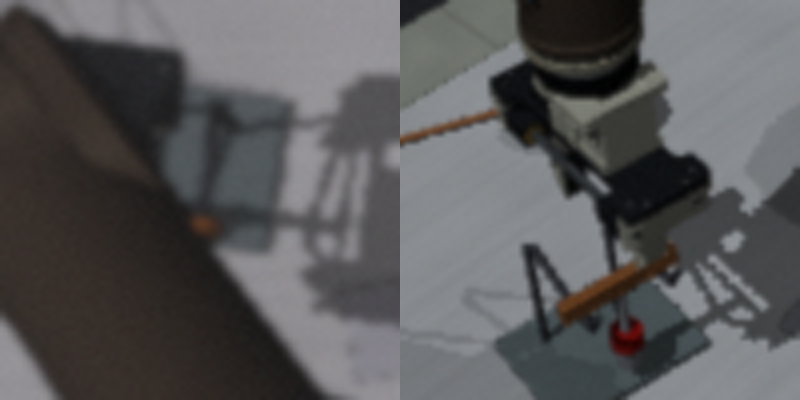

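The gripper is above the bar with its fingers straddling it (side image: bar around (220,205), fingers above it). I'll descend now.

```bash
python3 -m inch '0 0 0.03 0.004 0.0918;0 0 0.06 0.004 0.0918;0 0 0.08 0.004 0.0918;0 0 0.083 0.004 0.0918;0 0 0.083 0.004 0.0918' 
python3 go.py 0.512 0.192 0.136 -7.5
python3 - <<'E'
from h import *
b=arm.get_image('side')[160:260,150:250]
cv2.imwrite('pics/c2.png',cv2.resize(b,(500,500),interpolation=cv2.INTER_CUBIC)[:,:,::-1])
E
```

```text
clock: 4.9
position: [0.5121, 0.1887, 0.2956]
ee_rot: [2.367, 2.065, -0.001]
force: [-0.1, -0.5, 1.3]
width: 1.002
gripper_force: 0.0
t 4.9 shift [ 0.0033 -0.0006  0.0006] roll -0.005 yaw -7.8 tilt [-5.e-04 -8.e-04 -1.e+00] grasp [0.512  0.1885 0.1366] F [-0.1 -0.5  1.3] w 1.002
```

View pics/c2.png

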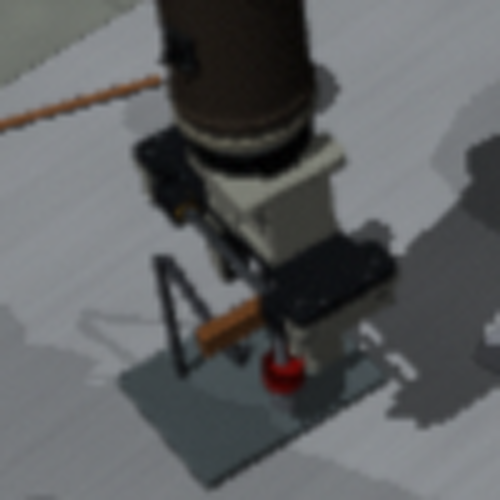

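```bash
python3 - <<'E'
from h import *
g=np.array([.512,.1885,.136]);a=np.radians(-7.5);u=np.array([np.cos(a),np.sin(a),0])
f=lambda p:[round((proj('side',p)[1]-150)*5),round((proj('side',p)[0]-160)*5)]
v=np.array([-u[1],u[0],0])
print('step',f(g-[0,0,.067]),'finger-',f(g-u*.055),'end',f(g+v*.055),'end-',f(g-v*.055))
for q in('gauge_step','gauge_grip'):print([(np.round(d['point'],1),d['conf']) for d in arm.place_of('side',q)])
# red centroid
im=arm.get_image('side').astype(int);r=(im[...,0]>90)&(im[...,0]>2.5*im[...,1]);r[:215]=0;r[250:]=0;r[:,:190]=0;r[:,225:]=0
ys,xs=np.nonzero(r);print(ys.mean(),xs.mean(),len(ys),proj('side',g-[0,0,.067]));c=(ys.mean(),xs.mean());print(atz('side',c,.069))
E
```

```text
step [283, 365] finger- [322, 349] end [202, 340] end- [343, 259]
[(array([237.2, 204.4]), 0.57)]
[(array([221.4, 201.6]), 0.72)]
232.75 208.25 4 [np.float64(233.0), np.float64(206.7)]
[0.50917205 0.18412775 0.069     ]
```

```bash
python3 -m inch '0 0 0 0 0.03;0 0 0 0 0.0;0 0 0 0 0;0 0 0 0 0;0 0 0 0 0' 55
python3 -m inch '0 0 0 0 0;0 0 0 0 0;0 0 0 0 0;0 0 0 0 0;0 0 0 0 0' 55
python3 go.py 0.512 0.192 0.25 -7.5
```

```text
clock: 5.6
position: [0.5118, 0.19, 0.2954]
ee_rot: [2.365, 2.068, -0.0]
force: [1.0, -0.1, 0.8]
width: 0.612
gripper_force: 0.0
clock: 6.1
position: [0.5118, 0.19, 0.2954]
ee_rot: [2.365, 2.068, 0.0]
force: [-0.0, 0.0, -0.3]
width: 0.178
gripper_force: 0.0
t 6.1 shift [ 2.000e-03 -1.000e-04 -1.136e-01] roll -0.003 yaw -7.68 tilt [ 0. -0. -1.] grasp [0.5119 0.19   0.1364] F [-0.   0.  -0.3] w 0.178
```

```bash
python3 -m inch '0 0 0 0 0;0 0 0 0 0;0 0 0 0 0' 55
python3 -m inch '0 0 -0.005 0 0;0 0 -0.02 0 0;0 0 -0.045 0 0;0 0 -0.08 0 0;0 0 -0.12 0 0'
python3 go.py 0.504 -0.157 0.255 -7.5
```

```text
clock: 6.4
position: [0.5118, 0.19, 0.2954]
ee_rot: [2.365, 2.068, -0.0]
force: [0.7, -0.3, 0.5]
width: 0.128
gripper_force: 55.0
clock: 6.9
position: [0.5114, 0.1897, 0.416]
ee_rot: [-2.364, -2.067, 0.003]
force: [0.2, 0.6, -1.5]
width: 0.125
gripper_force: 55.0
t 6.9 shift [-0.3446  0.0389  0.0023] roll -0.003 yaw -7.67 tilt [-2.2e-03 -7.0e-04 -1.0e+00] grasp [0.5111 0.1896 0.257 ] F [ 0.2  0.6 -1.5] w 0.125
```

```bash
python3 -m inch '-0.03 0.003 0 0 0;-0.08 0.009 0 0 0;-0.125 0.014 0 0 0;-0.17 0.019 0 0 0;-0.21 0.024 0 0 0'  >/dev/null
python3 go.py 0.504 -0.157 0.255
```

```text
t 7.4 shift [-0.1325  0.015   0.0018] roll 0 yaw -7.73 tilt [ 0.e+00 -6.e-04 -1.e+00] grasp [ 0.507  -0.0237  0.2567] F [ 0.8 -0.4 -1.8] w 0.127
```

```bash
python3 -m inch '-0.04 0.005 0 0 0;-0.08 0.009 0 0 0;-0.11 0.013 0 0 0;-0.132 0.015 0 0 0;-0.132 0.015 0 0 0'  >/dev/null
python3 go.py 0.504 -0.157 0.255
python3 - <<'E'
from h import *
a=arm.get_image('top')[140:220,250:330];b=arm.get_image('side')[110:210,225:325]
b=cv2.resize(b,(400,400),interpolation=cv2.INTER_CUBIC);a=cv2.resize(a,(400,400),interpolation=cv2.INTER_CUBIC)
cv2.imwrite('pics/c3.png',np.hstack([a,b])[:,:,::-1])
for q in('gauge_tip','gauge_step','socket_mouth'):
  for n in('side','top'):print(q,n,[(np.round(d['point'],1),round(d['conf'],2)) for d in arm.place_of(n,q)])
E
```

```text
t 7.9 shift [ 0.001  -0.0002  0.0012] roll 0 yaw -8.0 tilt [-9.0e-04 -1.5e-03 -1.0e+00] grasp [ 0.504  -0.1583  0.2562] F [-0.8  0.  -1.6] w 0.127
gauge_tip side [(array([166.5, 278.8]), 0.48)]
gauge_tip top []
gauge_step side [(array([157.2, 275.2]), 0.44), (array([182.8, 277.3]), 0.29)]
gauge_step top []
socket_mouth side [(array([173.6, 276.7]), 0.93)]
socket_mouth top [(array([184.7, 296.8]), 0.46)]
```

View pics/c3.png

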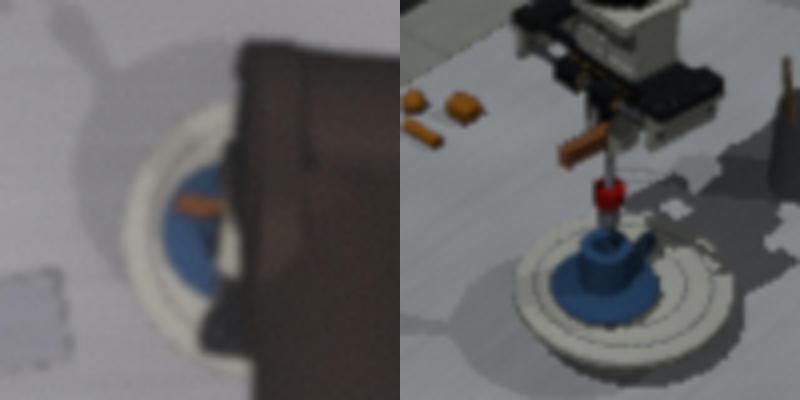

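The side crop shows the gauge hanging plumb just above the socket, with the red step at (158,277) and the mouth at (171,277). Before descending I'll measure gauge and socket relative to each other with subpixel fits.

```bash
cat > fit.py <<'E'
from h import *
from scipy.ndimage import map_coordinates,gaussian_filter
np.set_printoptions(precision=4,suppress=True)
th=np.linspace(0,2*np.pi,72,endpoint=False);cs=np.c_[np.cos(th),np.sin(th),0*th]
def pj(n,P):
    c=arm.get_calibration(n);K=np.array(c['intrinsics']);T=np.array(c['pose'])
    q=(P-T[:3,3])@T[:3,:3];q=q*[1,-1,-1]@K.T;return q[:,1]/q[:,2],q[:,0]/q[:,2]
def edge(n,f):
    im=cv2.imread('pics/'+f).astype(float);b=im[...,0]-im[...,2]          # blueness
    g=cv2.cvtColor(im.astype(np.uint8),cv2.COLOR_BGR2GRAY).astype(float)
    return gaussian_filter(b,1),gaussian_filter(g,.8)
def samp(A,n,P):
    r,c=pj(n,P);return map_coordinates(A,[(r+.5)*1.5-.5,(c+.5)*1.5-.5],order=1)
for n,f in(('side','s0.png'),('top','t0.png')):
    b,g=edge(n,f);out=[]
    for x in np.arange(.490,.522,.001):
        for y in np.arange(-.172,-.140,.001):
            c=np.array([x,y,.125])
            bore=np.mean(samp(g,n,c+cs*.0165)-samp(g,n,c+cs*.0085))  # dark bore inside lighter rim
            far=cs[:,0]>.3 if n=='side' else cs[:,0]>9
            out.append((bore,x,y))
    o=np.array(sorted(out)[::-1][:25]);w=o[:,0]-o[-1,0]+1e-6
    print(n,'bore',o[0],(o[:,1:]*w[:,None]).sum(0)/w.sum())
    # saucer outline at rim height assumed
    for zs in(.062,.075,.082):
        out=[]
        for x in np.arange(.490,.522,.001):
            for y in np.arange(-.172,-.140,.001):
                c=np.array([x,y,zs]);k=cs[:,1]>-.5
                out.append((np.mean((samp(b,n,c+cs*.049)-samp(b,n,c+cs*.055))[k]),x,y))
        o=np.array(sorted(out)[::-1][:25]);w=o[:,0]-o[-1,0]+1e-6
        print(n,'saucer',zs,o[0,0],(o[:,1:]*w[:,None]).sum(0)/w.sum())
# gauge step, now, side
im=np.mean([arm.get_image('side').astype(float) for _ in range(3)],0)[145:175,262:292]
w=np.clip((im[...,0]-1.5*im[...,1]-10)/60,0,1);ys,xs=np.mgrid[145:175,262:292]
obs=np.array([(ys*w).sum(),(xs*w).sum()])/w.sum();s=arm.observe();gz=s['position'][2]-.159-.0014
def hullc(p):
    P=np.vstack([p+cs*.0145,p+cs*.0145+[0,0,.016]]);r,c=pj('side',P)
    h=cv2.convexHull(np.c_[c,r].astype(np.float32));m=cv2.moments(h);return np.array([m['m01'],m['m10']])/m['m00']
from scipy.optimize import fsolve
sol=fsolve(lambda q:hullc(np.array([q[0],q[1],gz-.075]))-obs,[.504,-.158])
print('red',obs,w.sum(),'gauge xy',sol,'grasp',s['position'])
E
python3 fit.py
```

```text
side bore [19.6069  0.52   -0.157 ] [ 0.5198 -0.1578]Traceback (most recent call last):
  File "fit.py", line 30, in <module>
    out.append((np.mean((samp(b,n,c+cs*.049)-samp(b,n,c+cs*.055))[k]),x,y))
                                             ~~~~^^^^^^^^^^^^^^^
  File "fit.py", line 13, in samp
    r,c=pj(n,P);return map_coordinates(A,[(r+.5)*1.5-.5,(c+.5)*1.5-.5],order=1)
        ~~^^^^^
  File "fit.py", line 6, in pj
    c=arm.get_calibration(n);K=np.array(c['intrinsics']);T=np.array(c['pose'])
ValueError: time passes only in moves, steps and waits
```

```bash
sed -i 's/^def pj/CAL={n:arm.get_calibration(n) for n in("side","top")}\ndef pj/; s/c=arm.get_calibration(n);K=/c=CAL[n];K=/' fit.py; time python3 fit.py; python3 go.py .504 -.157 .2
```

```text
side bore [19.6069  0.52   -0.157 ] [ 0.5198 -0.1578]
side saucer 0.062 23.755767878848406 [ 0.5173 -0.1677]
side saucer 0.075 23.868863151196134 [ 0.5084 -0.1576]
side saucer 0.082 23.860610017744744 [ 0.5036 -0.1521]
top bore [13.9372  0.507  -0.154 ] [ 0.5067 -0.154 ]
top saucer 0.062 22.54109637998774 [ 0.5073 -0.1573]
top saucer 0.075 22.238973264852834 [ 0.5064 -0.1564]
top saucer 0.082 22.134869755694563 [ 0.5059 -0.156 ]
red [158.5928 276.5026] 29.280555555555555 gauge xy [ 0.5042 -0.152 ] grasp [ 0.5048 -0.1537  0.4155]
t 8.45 shift [-0.0033 -0.0004  0.0565] roll 0 yaw -7.64 tilt [ 1.e-04 -1.e-04 -1.e+00] grasp [ 0.5048 -0.1538  0.2565] F [-0.3  0.2 -2.1] w 0.125
real	0m6.602s
user	0m3.654s
sys	0m0.309s
```

```bash
python3 -m inch '-0.0022 0.0023 0.01 0 0;-0.0022 0.0023 0.02 0 0;-0.0022 0.0023 0.022 0 0;-0.0022 0.0023 0.022 0 0;-0.0022 0.0023 0.022 0 0'  >/dev/null
python3 go.py 0.5065 -0.1555 0.255
python3 - <<'E'
from h import *
b=arm.get_image('side')[135:205,240:320]
cv2.imwrite('pics/c4.png',cv2.resize(b,(800,700)[:2] if 0 else (640,560),interpolation=cv2.INTER_CUBIC)[:,:,::-1])
s=arm.observe();print(s['position'])
E
```

```text
t 8.95 shift [ 0.0011 -0.0004 -0.0206] roll 0 yaw -7.68 tilt [-2.e-04  1.e-04 -1.e+00] grasp [ 0.5068 -0.1566  0.2344] F [ 0.7  0.2 -2.4] w 0.125
[ 0.50686079 -0.15661558  0.39359583]
```

View pics/c4.png

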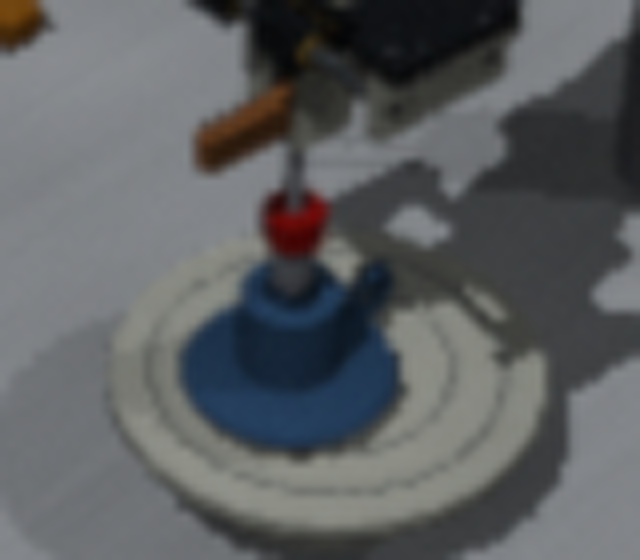

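The plug tip sits just above the bore: plug column about 292, red step about 295, socket centre about 291 in the crop. I'll make a 1 mm correction and ease down.

```bash
python3 -m inch '0.0009 0.0006 0.002 0 0;0.0009 0.0006 0.004 0 0;0.0009 0.0006 0.006 0 0;0.0009 0.0006 0.008 0 0;0.0009 0.0006 0.008 0 0'
python3 go.py 0.5065 -0.1555 0.201
```

```text
clock: 9.5
position: [0.5074, -0.1558, 0.3851]
ee_rot: [-2.365, -2.067, 0.001]
force: [-0.2, -0.5, -1.7]
width: 0.126
gripper_force: 55.0
t 9.5 shift [ 0.0002 -0.0009  0.0251] roll 0 yaw -7.68 tilt [-6.e-04  1.e-04 -1.e+00] grasp [ 0.5073 -0.1558  0.2261] F [-0.2 -0.5 -1.7] w 0.126
```

```bash
python3 -m inch '0 0 0.002 0 0;0 0 0.004 0 0;0 0 0.006 0 0;0 0 0.006 0 0'
python3 go.py 0.5065 -0.1555 0.201
```

```text
clock: 9.9
position: [0.5074, -0.1558, 0.3791]
ee_rot: [-2.365, -2.067, 0.0]
force: [-0.2, 0.4, -1.4]
width: 0.13
gripper_force: 55.0
t 9.9 shift [ 0.0002 -0.0009  0.0191] roll 0 yaw -7.68 tilt [-5.e-04  1.e-04 -1.e+00] grasp [ 0.5073 -0.1558  0.2201] F [-0.2  0.4 -1.4] w 0.13
```

```bash
python3 -m inch '0 0 0.002 0 0;0 0 0.004 0 0;0 0 0.006 0 0;0 0 0.008 0 0;0 0 0.009 0 0'
python3 go.py 0.5065 -0.1555 0.201;python3 -m inch '0 0 0.002 0 0;0 0 0.004 0 0;0 0 0.005 0 0;0 0 0.006 0 0;0 0 0.006 0 0'
python3 go.py 0.5065 -0.1555 0.201
```

```text
clock: 10.4
position: [0.5074, -0.1558, 0.3702]
ee_rot: [-2.365, -2.067, 0.0]
force: [-0.4, 0.1, -0.7]
width: 0.123
gripper_force: 55.0
t 10.4 shift [ 0.0002 -0.001   0.0102] roll 0 yaw -7.68 tilt [-3.e-04  0.e+00 -1.e+00] grasp [ 0.5074 -0.1558  0.2112] F [-0.4  0.1 -0.7] w 0.123
clock: 10.9
position: [0.5074, -0.1558, 0.3643]
ee_rot: [-2.365, -2.067, 0.0]
force: [0.9, -0.6, -0.9]
width: 0.125
gripper_force: 55.0
t 10.9 shift [ 0.0002 -0.0009  0.0043] roll 0 yaw -7.69 tilt [-2.e-04 -0.e+00 -1.e+00] grasp [ 0.5074 -0.1558  0.2053] F [ 0.9 -0.6 -0.9] w 0.125
```

```bash
python3 -m inch '0 0 0.001 0 0;0 0 0.002 0 0;0 0 0.0025 0 0;0 0 0.0025 0 0'
python3 -m inch '0 0 0.0005 0 0;0 0 0.0005 0 0'|sed -n 2,4p
python3 -m inch '0 0 0.0005 0 0;0 0 0.0005 0 0'|sed -n 2,4p
```

```text
clock: 11.3
position: [0.5074, -0.1558, 0.3618]
ee_rot: [-2.365, -2.068, 0.0]
force: [0.7, 0.2, -1.0]
width: 0.122
gripper_force: 55.0
position: [0.5075, -0.1558, 0.3614]
ee_rot: [2.365, 2.068, -0.0]
force: [-0.5, 1.3, -2.9]
position: [0.5074, -0.1558, 0.3609]
ee_rot: [-2.365, -2.068, 0.0]
force: [-0.8, -0.5, -1.3]
```

```bash
for i in 1 2; do python3 -m inch '0 0 0.0003 0 0;0 0 0.0003 0 0'|sed -n '2p;4p'; done
```

```text
position: [0.5075, -0.1558, 0.3606]
force: [-0.7, -0.1, -2.2]
position: [0.5075, -0.1558, 0.3605]
force: [-0.8, -0.2, 0.4]
```

```bash
for i in 1 ; do python3 -m inch '0 0 0.0003 0 0;0 0 0.0003 0 0'|sed -n '2p;4p'; done; python3 go.py .5075 -.1558 .2
```

```text
position: [0.5075, -0.1558, 0.3605]
force: [-2.0, 0.8, 5.9]
t 12.3 shift [-0.     -0.      0.0015] roll 0 yaw -7.68 tilt [ 4.e-04 -3.e-04 -1.e+00] grasp [ 0.5076 -0.1558  0.2015] F [-2.   0.8  5.9] w 0.125
```

```bash
python3 -m inch '0 0 0.0002 0 0;0 0 0.0003 0 0;0 0 0.0003 0 0;0 0 0.0003 0 0;0 0 0.0003 0 0'|sed -n '2p;4p'; python3 go.py .5075 -.1558 .2
```

```text
position: [0.5076, -0.1558, 0.3604]
force: [-3.2, 0.6, 8.5]
t 12.8 shift [ 0.     -0.0001  0.0014] roll 0 yaw -7.69 tilt [ 7.e-04 -4.e-04 -1.e+00] grasp [ 0.5077 -0.1559  0.2014] F [-3.2  0.6  8.5] w 0.127
```

```bash
python3 -m inch '0 0 0.0002 0 0;0 0 0.0002 0 0;0 0 0.0002 0 0;0 0 0.0002 0 0;0 0 0.0002 0 0'|sed -n '2p;4p'; python3 go.py .5075 -.1558 .2
```

```text
position: [0.5076, -0.1558, 0.3604]
force: [-3.6, 0.4, 9.7]
t 13.3 shift [-0.     -0.0001  0.0014] roll 0 yaw -7.69 tilt [ 8.e-04 -5.e-04 -1.e+00] grasp [ 0.5077 -0.1559  0.2014] F [-3.6  0.4  9.7] w 0.127
```

```bash
python3 -m inch '0 0 0.0002 0 0;0 0 0.0003 0 0;0 0 0.0003 0 0;0 0 0.0003 0 0;0 0 0.0003 0 0'|sed -n '2p;4p'; python3 -m inch '0 0 0 0 0;0 0 0 0 0;0 0 0 0 0;0 0 0 0 0;0 0 0 0 0'|sed -n '2p;4p'
```

```text
position: [0.5076, -0.1558, 0.3604]
force: [-4.7, -0.4, 13.4]
position: [0.5076, -0.1558, 0.3604]
force: [-4.1, 0.2, 12.7]
```

The no-go refuses: the tool stays at z = 0.3604 with about 12–13 N on it. I'll take the load off and let go.

```bash
python3 -m inch '0 0 -0.0003 0 0;0 0 -0.0006 0 0;0 0 -0.0008 0 0;0 0 -0.0009 0 0;0 0 -0.0009 0 0'|sed -n '2p;4p'
```

```text
position: [0.5075, -0.1558, 0.3604]
force: [-3.1, 1.4, 7.3]
```

```bash
python3 -m inch '0 0 -0.0003 0 0;0 0 -0.0006 0 0;0 0 -0.0006 0 0'|sed -n '2p;4p'
```

```text
position: [0.5075, -0.1559, 0.3605]
force: [-0.5, 0.4, -1.2]
```

```bash
python3 -m inch '0 0 0 0 0.013;0 0 0 0 0.016;0 0 0 0 0.03;0 0 0 0 0.06;0 0 0 0 0.07' 10
python3 -m inch '0 0 0 0 0.07;0 0 0 0 0.07;0 0 -0.01 0 0.07;0 0 -0.03 0 0.07;0 0 -0.06 0 0.07'
python3 -m inch '0 0 -0.04 0 0.07;0 0 -0.08 0 0.07;0 0 -0.1 0 0.07;0 0 -0.1 0 0.07'
python3 - <<'E'
from h import *
a=arm.get_image('top')[140:220,250:330];b=arm.get_image('side')[120:200,235:315]
b=cv2.resize(b,(400,400),interpolation=cv2.INTER_CUBIC);a=cv2.resize(a,(400,400),interpolation=cv2.INTER_CUBIC)
cv2.imwrite('pics/c5.png',np.hstack([a,b])[:,:,::-1])
E
```

```text
clock: 15.6
position: [0.5075, -0.1558, 0.3607]
ee_rot: [2.365, 2.068, 0.0]
force: [-0.2, -0.2, 0.2]
width: 0.387
gripper_force: 0.0
clock: 16.1
position: [0.507, -0.1558, 0.4209]
ee_rot: [-2.363, -2.066, 0.002]
force: [0.0, -0.6, 0.2]
width: 0.759
gripper_force: 0.0
clock: 16.5
position: [0.5079, -0.1555, 0.5249]
ee_rot: [2.361, 2.064, 0.006]
force: [0.2, -0.3, -0.7]
width: 0.762
gripper_force: 0.0
```

View pics/c5.png

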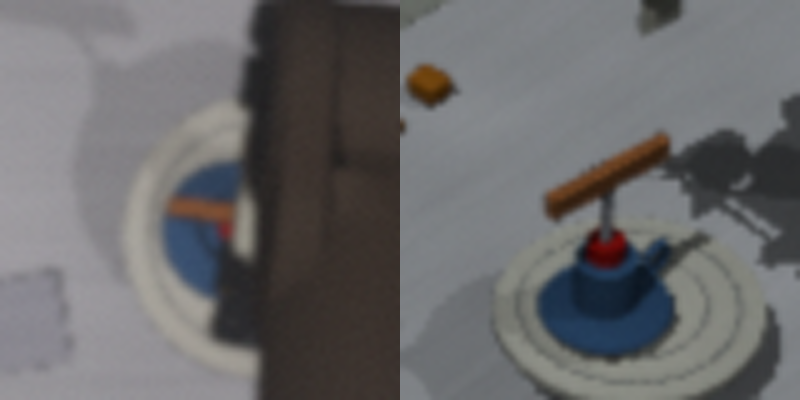

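The gauge stands upright in the blue socket with its red step on the rim (side about (169,276)). The gripper is clear and the candlestick is where it was. I'll let the arm settle, then hand in.

```bash
python3 -m inch '0 0 0 0 0.07;0 0 0 0 0.07;0 0 0 0 0.07;0 0 0 0 0.07;0 0 0 0 0.07' >/dev/null; python3 -c "
from cell import arm
print(arm.sign_off())"
```

```text
the job is handed in; nothing more can be done
None
```

The gauge is standing upright in the blue candlestick's socket. Its no-go step refused to enter when pressed with about 12–13 N, and the job is handed in at about 17 s.

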